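# Draw the offcut tray out from under the cutting stand with the draw hook

## Task

The offcut tray is pushed in under the low cutting stand, with its pull eye out of sight beneath the ledge. Pick up the draw hook, feel with it under the ledge for the draw head, catch the eye and gently pull the tray out until its front panel stands clear of the ledge; then unhook and lay the hook flat on the table, leaving the tray out. Work the tray only with the hook, never with the gripper itself, use little force (never more than 15 N) and leave the cups and the timer where they are.

Things in the scene. Friction and masses are not known exactly. Their poses are not given: they have to be found in the camera images.
- stand: low cutting stand fixed to the table, open at its front (-x side); steel top 200 (x) x 160 (y) mm, its underside 64 mm and top face 74 mm above the table; side walls from y = +-70 to +-80 mm. Origin: centre of its footprint at table height; x into the stand from its open front, z up. Inside slides the tray; a draw head with the pull eye stands out of the middle of the tray's front panel
- ledge (a point): middle of the front edge of the stand's top (the ledge), at its underside: x = -100, y = 0, z = 64 mm in the stand's frame, same axes. Hidden under it is the draw head: a block with an upright flat front face, y = -45 to 45, z = 19 to 53 mm. It is clamped at a length that differs every time and is not measured: its face lies 12 to 72 mm in front (-x) of the tray's front panel. Find it by feel
- eye_height (a point): point on the ledge edge's middle line at the height of the eye, x = -100, y = 0, z = 36 mm in the stand's frame. The pull eye is a square steel ring upright in the stand's xz plane at y = 0, its hole along y, bar 6 mm thick, hole 17 x 17 mm; the hole's centre is at this height, 20 mm in front (-x) of the draw head's face. Push the hook's bend in at the -y side of the ring to meet that face
- tray (a joint): travel of the tray, m: 0 in against its rear stop, grows as it is drawn out along the stand's -x; starts 2 to 4 mm out, front stop at 0.14. Its front panel (128 mm wide) is at x = 15 mm - travel in the stand's frame: level with the ledge edge at 0.115. About 7 N of friction both ways (pushing moves it in, to the rear stop); stays where it is left
- hook: loose draw hook lying flat on the table, about 0.12 kg: wooden handle 110 x 20 mm, 28 mm high, and a steel rod 7 mm thick out of its end along the hook's +x, 14 mm above its underside. Origin: under the middle of the handle, on the underside; x along the rod towards the bend, z up. Grip the handle across y at its middle
- hook_tip (a point): centre of the bend at the far end of the hook's rod, 165 mm ahead of the hook's origin, 14 mm above its underside; the rod's outer end is 3.5 mm further. From here the toe, 7 mm thick, sticks out sideways 21 mm along the hook's +y, leaning 3 mm back towards the handle. With the toe all through the eye the rod's axis lies about 7 mm to the stand's -y side of the ring's middle
- cup_on_stand: empty steel cup, 66 mm across, 33 mm high, standing on the stand; origin under its middle. Bystander
- crumb_cup: steel cup with crumbs, 72 mm across, 36 mm high, on the table; origin under its middle. Bystander
- timer: round kitchen timer, 62 mm across, 48 mm high; origin under its middle. Bystander

How it is judged:
On the way, in this order (a step that is already met when the one before it is completed fails the run):
1. the hook is lifted off the table (height (world z) of hook above 0.012 m), for 0.2 s.
2. the tray's front panel stands at least 5 mm clear of the ledge (value of joint tray above 0.12 m), for 0.2 s.
At the end, for the whole second after the job is handed in: the tray is still drawn out, its front panel at least 3 mm clear of the ledge (travel above 0.118); the hook is off the eye, lies flat on the table (underside within 6 mm of it, tilted less than 0.1 rad), touches neither stand nor tray and is at rest (value of joint tray above 0.118 m and height (world z) of hook below 0.006 m and angle between hook's own z axis and vertical below 0.1 rad and linear speed of hook below 0.02 m/s and contact force between hook and stand below 0.2 N).
It fails at once if the hook pushes or pulls on the stand, tray or eye with more than 15 N (contact force between hook and stand above 15 N).
It fails at once if the gripper or arm touches the stand or its tray (contact force between any of the fingers, the arm and stand above 0.5 N).
It fails at once if a bystander (cup or timer) is moved more than 25 mm (distance of any of cup_on_stand, crumb_cup, timer from where it was at the start of the episode above 0.025 m).
It also fails if it takes over 58 s, if anything falls off the work surface, if the arm or the gripper's body presses on something with over 40 N, if the wrist force passes 120 N, or if a joint passes its speed limit or range.

## Robot

A 6-joint arm with a two-finger parallel gripper is mounted at the origin on a cart in front of the work surface, level with it; the furniture and walls round the work are solid. World frame = base frame: x ahead of the robot, y to its left, z up, the work surface at z = 0. Lengths are in m, angles in rad, forces in N, time in s.
With the tool pointing down it reaches from about 0.3 to 0.875 m from the base axis. Payload 6.4 kg.
Tool frame: the origin (TCP) lies midway between the tips of the shut fingers; the grasp point (between the pads) lies 19 mm behind it; z points along the fingers, y is the direction in which the jaws open and shut (so a half turn about z gives the same grasp; the last joint's range is limited). The gripper opens to 88 mm and grips with 3 to 60 N. Pads are 18 mm wide; open, the fingers measure 123 mm over their backs; the gripper's body (75 mm by 187 mm) begins 45 mm behind the grasp point.
Start: joints at [0.929, 0.181, 1.607, -0, 1.354, -0.206], TCP at [0.243, 0.521, 0.239] pointing down, gripper open.
Joint ranges: [-2.99, 2.99], [-0.89, 2.07], [0.3, 2.58], [-1.14, 4.28], [0, 2.63], [-3.12, 3.12]. Speed limits (rad/s): [2.57, 2.57, 3.01, 3.14, 3.14, 3.14].

## Interface

Orientations are given as [roll, pitch, yaw] about the fixed x, y, z axes, in that order (R = Rz(yaw) Ry(pitch) Rx(roll)).
In Python, from bench import sensors, eyes, job gives the robot as it stands.
- The arm moves only by the tool arm_command, never from a script. Its argument "motion" is a list of rows, each an object of numbers: "dx", "dy", "dz": the shift along the tool's x, y, z as a fraction of full scale; "twist": the turn about the tool's z as a fraction of full scale; "grip": the opening, from -1 (shut) to 1 (fully open). A call has 1 to 20 rows; each row shifts and turns the pose as measured when the row begins, along the tool's axes as they then stand; what a row does not reach is not made up. Full scale, the value 1, is 0.5 m for a shift and 180 degrees for a turn. A row lasts 1/8 s, in which the tool goes at most 62.5 mm and 10.7 degrees, less where a joint would pass 70% of its speed; a pose out of reach is approached as far as the arm can. A call with a number of a shift or a turn outside -1 to 1 is refused whole. A call with a gripper value outside its range is refused whole. The fingers move at their own pace and stop on an object; "squeeze" is the grip in N (left out, the last holds). Time passes only in rows, so rows that do not move let the fingers close. It gives the time, the measured TCP pose, the force and the opening at its end, in the units of the state.
- sensors.sense(): the state, without advancing time (a new reading comes with each control period).
- eyes.get_image(name): name is "scene" or "top"; returns a dict with "image" (384x512x3 uint8, blue, green, red), "z_map" (384x512 float32, m along the optical axis (not along the pixel's ray), 0 where there is no reading), "fx", "fy", "cx", "cy" (pixels), "cam_to_world" (4x4, takes a point from camera to world coordinates). Camera axes: x right, y down, z forward; pixel columns grow to the right and rows downward; lengths in m; the calibration is good to about 2 mm. A picture is of the moment at which its call begins.
- job.sign_off(): hands the job in, once; it reports no verdict.
The state is a dict: "time_s": time; "qpos": joint angles; "dq": joint speeds; "effort": joint torques, N m; "tcp_pos": TCP position; "orientation": TCP orientation; "wrist_force": force on the tool from outside, world axes, zero at the start; "wrist_torque": the same for the moment, N m; "gripper_width": opening from 0.0 (shut) to 1.0 (fully open).
Only numpy, scipy, OpenCV 4.12 (cv2) and the standard library are available. Lean on these libraries where they do the work, as an engineer would, in place of code of your own. Each camera call takes 0.05 s, during which the arm holds its last target.

## Working session

There is one attempt and no reset: what is moved stays moved. The work goes in short steps, Python scripts to look and compute and a tool call to move; the robot and the scene stay as the last step left them, time stands still between calls to the robot, and variables do not carry over. Pictures are saved under pics/ and viewed, and the job is handed in when it is done.

Besides the shell and the picture viewer there is one more tool, called after "Request:" as name(argument=value, ...) on one line, values as JSON. arm_command: Moves the arm, as the interface text tells. Shift numbers are shares of 0.5 m and turn numbers shares of 180 degrees, none past 1 either way. Its arguments: {"type":"object","properties":{"motion":{"type":"array","items":{"type":"object","properties":{"dx":{"type":"number"},"dy":{"type":"number"},"dz":{"type":"number"},"twist":{"type":"number"},"grip":{"type":"number"}}}},"squeeze":{"type":"number"}},"required":["motion"]}

```bash
mkdir -p pics; ls; cat > h.py <<'E'
import numpy as np, cv2
from bench import sensors, eyes, job
def grab(n, save=None):
    d=eyes.get_image(n)
    if save: cv2.imwrite(f'pics/{save}.png',d['image'])
    np.savez(f'/tmp/{save or n}.npz',**{k:np.array(v) for k,v in d.items()})
    return d
def pt(d,u,v,z=None):
    """ray onto plane z, or by depth"""
    r=np.array([(u-d['cx'])/d['fx'],(v-d['cy'])/d['fy'],1.]); T=np.array(d['cam_to_world'])
    if z is None: return T[:3,:3]@(r*d['z_map'][int(round(v)),int(round(u))])+T[:3,3]
    w=T[:3,:3]@r; return T[:3,3]+w*(z-T[2,3])/w[2]
def cloud(d):
    h,w=d['z_map'].shape; v,u=np.mgrid[:h,:w]; Z=d['z_map']
    P=np.stack([(u-d['cx'])/d['fx']*Z,(v-d['cy'])/d['fy']*Z,Z],-1); T=np.array(d['cam_to_world'])
    return P@T[:3,:3].T+T[:3,3]
E
python3 - <<'E'
from h import *
for n in('scene','top'):
    d=grab(n,n+'0'); print(n,d['fx'],d['cx'],d['cy'],np.round(d['cam_to_world'],3).tolist())
print(sensors.sense())
E
```

```text
pics
scene 458.86453465431543 249.52243046808798 191.7927944524355 [[0.511, -0.404, 0.758, -0.499], [-0.859, -0.267, 0.437, -0.594], [0.026, -0.875, -0.484, 0.721], [0.0, 0.0, 0.0, 1.0]]
top 496.4704691332363 256.9342742110683 189.2548241393282 [[-0.023, -0.995, 0.096, 0.395], [-1.0, 0.023, -0.004, -0.005], [0.001, -0.097, -0.995, 1.435], [0.0, 0.0, 0.0, 1.0]]
{'time_s': 0.1, 'qpos': array([ 9.28705811e-01,  1.81466654e-01,  1.60787106e+00,  7.48370453e-06,
        1.35379593e+00, -2.06309311e-01]), 'dq': array([-0.00152058, -0.00168366, -0.00298866,  0.00187599,  0.00023046,
        0.00187345]), 'effort': array([ 7.92990140e-04, -4.34819841e+01, -3.42699909e+01,  7.04822992e-02,
        3.39495752e-02,  3.72348552e-06]), 'tcp_pos': array([0.2424208 , 0.5208867 , 0.23791814]), 'orientation': array([-3.14008584e+00, -3.22819631e-04,  2.70580959e+00]), 'wrist_force': array([ 0.70849328, -0.40800365,  0.15964632]), 'wrist_torque': array([0.04194093, 0.04211428, 0.03445354]), 'gripper_width': 0.9992144159530923}
```

View pics/scene0.png

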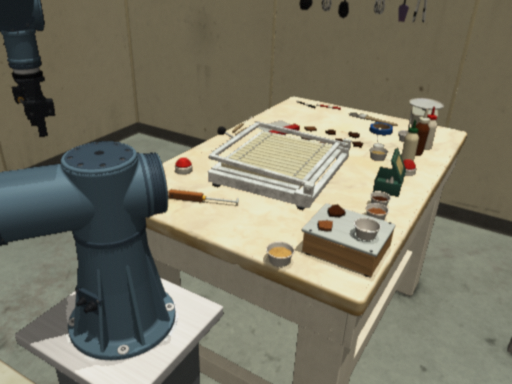

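View pics/top0.png

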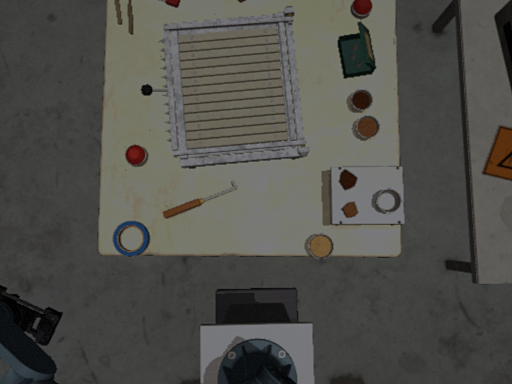

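```bash
python3 - <<'E'
import cv2
a=cv2.imread('pics/top0.png'); b=cv2.imread('pics/scene0.png')
cv2.imwrite('pics/z1.png',cv2.resize(a[155:260,150:410],None,fx=3,fy=3,interpolation=cv2.INTER_CUBIC))
cv2.imwrite('pics/z2.png',cv2.resize(b[170:280,160:400],None,fx=3.3,fy=3.3,interpolation=cv2.INTER_CUBIC))
E
```

```text
(no output)
```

View pics/z1.png

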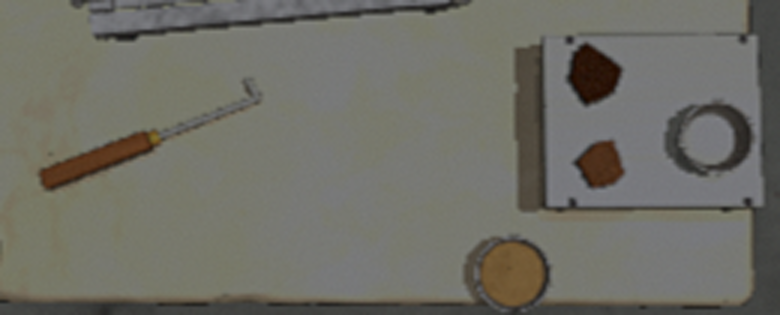

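View pics/z2.png

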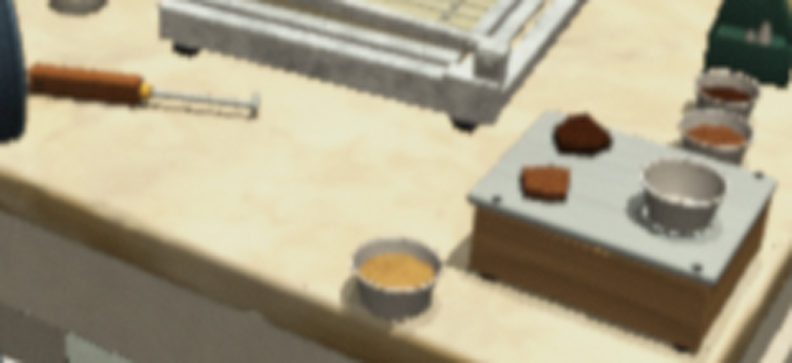

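```bash
cat > m.py <<'E'
from h import *
def load(n): return dict(np.load(f'/tmp/{n}.npz'))
if __name__=='__main__':
    for n in('top0','scene0'):
        d=load(n);P=cloud(d);im=d['image']
        z=P[...,2]
        # stand top by height
        m=(abs(z-.074)<.006)&(P[...,1]<-.1)&(P[...,1]>-.6)&(P[...,0]>.2)&(P[...,0]<.6)
        m=m.astype(np.uint8); k,l,s,c=cv2.connectedComponentsWithStats(m); i=1+np.argmax(s[1:,4])
        pts=P[l==i]; print(n,'topz',np.median(pts[:,2]),s[i])
        r=cv2.minAreaRect((pts[:,:2]*1000).astype(np.float32)); print(r); 
        # handle
        hsv=cv2.cvtColor(im,cv2.COLOR_BGR2HSV)
        hm=((hsv[...,0]<16)&(hsv[...,1]>130)&(P[...,1]>0.05)&(P[...,1]<.35)&(P[...,0]<.6)&(P[...,0]>.25)&(z<.06)).astype(np.uint8)
        k,l,s,c=cv2.connectedComponentsWithStats(hm); i=1+np.argmax(s[1:,4]); print(s[i],c[i])
        pts=P[l==i]; print('handle z pct',np.percentile(pts[:,2],[5,50,95]))
        q=np.array([pt(d,u,v,.026) for v,u in np.argwhere(l==i)])
        r=cv2.minAreaRect((q[:,:2]*1000).astype(np.float32)); print('handle',r)
        sm=(z>-.006)&(z<.05)&(P[...,0]>.3)&(P[...,0]<.6)&(P[...,1]>0.0)&(P[...,1]<.25)
        print('table z',np.median(z[sm]))
        # crumb cup
        cm=(z>.02)&(z<.06)&(P[...,0]<.36)&(P[...,0]>.2)&(P[...,1]<-.05)&(P[...,1]>-.3); q=P[cm]; print('crumb',q[:,:2].min(0),q[:,:2].max(0)) if len(q) else 0
        gm=(z>.09)&(z<.12)&(P[...,0]<.6)&(P[...,0]>.25)&(P[...,1]<-.15)&(P[...,1]>-.6); q=P[gm]; print('standcup',q[:,:2].min(0),q[:,:2].max(0)) if len(q) else 0
E
python3 m.py
```

```text
top0 topz 0.07373647018158147 [ 330  167   74   58 3399]
((503.3018798828125, -310.87432861328125), (200.78431701660156, 158.3145294189453), 88.71057891845703)
[164 199  37  19 239] [181.38075314 208.07112971]
handle z pct [0.02332636 0.02798313 0.03283223]
handle ((482.9590148925781, 205.38726806640625), (18.425556182861328, 107.2091293334961), 19.658647537231445)
table z 8.010846024752993e-06
crumb [ 0.33045516 -0.21622247] [ 0.35922841 -0.14844058]
standcup [ 0.45383577 -0.39424365] [ 0.56698019 -0.24259243]
scene0 topz 0.07287882401892537 [ 301  203   95   52 1970]
((500.6197204589844, -317.6587219238281), (200.6331024169922, 164.3369140625), 89.11404418945312)
[169 190  34  12 270] [185.2        195.13703704]
handle z pct [0.00458262 0.01810114 0.02759721]
handle ((462.828125, 187.99847412109375), (49.1953125, 111.80400085449219), 20.211328506469727)
table z -0.0013237523124132178
crumb [ 0.32647121 -0.22548995] [ 0.35999241 -0.15544633]
standcup [ 0.45097541 -0.40143203] [ 0.5181189  -0.33611644]
```

```bash
cat > m2.py <<'E'
from m import *
out={}
for n,box in(('top0',(325,160,410,230)),('scene0',(298,198,400,275))):
    d=load(n);P=cloud(d);im=d['image'];g=cv2.cvtColor(im,cv2.COLOR_BGR2GRAY)
    hsv=cv2.cvtColor(im,cv2.COLOR_BGR2HSV)
    S=8;x0,y0,x1,y1=box
    b=cv2.resize(im[y0:y1,x0:x1],None,fx=S,fy=S,interpolation=cv2.INTER_CUBIC); h=cv2.cvtColor(b,cv2.COLOR_BGR2HSV)
    gg=cv2.cvtColor(b,cv2.COLOR_BGR2GRAY)
    med=np.median(g[(abs(P[...,2]-.074)<.004)&(P[...,1]<-.2)&(P[...,0]<.6)]); print('med',med)
    if n=='top0': m=((h[...,1]<28)&(gg>med*0.82))
    else: m=((h[...,1]<35)&(gg>med*0.8))
    m=cv2.morphologyEx(m.astype(np.uint8)*255,cv2.MORPH_OPEN,np.ones((9,9)))
    k,l,s,c=cv2.connectedComponentsWithStats(m); i=1+np.argmax(s[1:,4])
    m=(l==i).astype(np.uint8)*255
    cv2.imwrite(f'pics/mask_{n}.png',m)
    cs,_=cv2.findContours(m,cv2.RETR_EXTERNAL,cv2.CHAIN_APPROX_NONE)
    ct=max(cs,key=cv2.contourArea)[:,0].astype(float)
    uv=(ct+.5)/S-.5+[x0,y0]
    q=np.array([pt(d,u,v,.074)[:2] for u,v in uv])*1000
    hull=cv2.convexHull(q.astype(np.float32))
    print(n,cv2.minAreaRect(hull), q.min(0),q.max(0))
    c0=np.array([503,-311]) 
    for nm,ax,sg in(('x-',0,-1),('x+',0,1),('y+',1,1),('y-',1,-1)):
        # robust edge: points on the hull side
        o=1-ax; mid=(q[:,o].min()+q[:,o].max())/2
        half=(q[:,o].max()-q[:,o].min())/2
        mm=(abs(q[:,o]-mid)<half*.8); qq=q[mm]; e=qq[:,ax].max() if sg>0 else qq[:,ax].min()
        qq=qq[abs(qq[:,ax]-e)<7]
        f=cv2.fitLine(qq.astype(np.float32),cv2.DIST_HUBER,0,.01,.01).ravel()
        print(nm,len(qq),'mid',f[2:],'ang',np.degrees(np.arctan2(f[1],f[0]))%180)
E
python3 m2.py
```

```text
med 120.0
top0 ((514.6234130859375, -304.25469970703125), (215.7303009033203, 176.0331268310547), 88.6686019897461) [ 424.1887473  -412.20165326] [ 605.11427512 -197.85474761]
x- 503 mid [ 426.50357 -321.55734] ang 88.7311
x+ 495 mid [ 602.5062  -311.02872] ang 88.66859
y+ 57 mid [ 581.74786 -200.28552] ang 65.23216
y- 417 mid [ 513.7465  -410.47162] ang 179.2114
med 198.0
scene0 ((499.34112548828125, -319.1851806640625), (199.39842224121094, 160.47848510742188), 88.55538940429688) [ 417.11812909 -420.37314474] [ 578.23221317 -219.79690888]
x- 470 mid [ 419.56714 -323.53378] ang 88.53151
x+ 352 mid [ 576.13416 -337.99866] ang 89.01464
y+ 185 mid [ 503.59128 -220.84427] ang 179.58304
y- 199 mid [ 485.0746  -417.60458] ang 178.90224
```

```bash
python3 - <<'E'
from m import *
d=load('top0');g=cv2.cvtColor(d['image'],cv2.COLOR_BGR2GRAY).astype(int)
hsv=cv2.cvtColor(d['image'],cv2.COLOR_BGR2HSV)
print(g[210,315:340]); print(hsv[210,315:340,1]); print(g[210,395:412]); print(g[160:175,365]);print(hsv[160:175,365,1]); print(g[218:232,345],hsv[218:232,345,1])
E
```

```text
[120 119 119 120 119 120 121  96  74  73  73  74  73  74  66  55  63 105
 123 121 120 121 120 121 122]
[ 4  2  6 17 25 29 27 36 58 61 58 61 58 64 60 68 24  9 10  8  8 10  8 10
 10]
[ 80 107 123 121 122 121 121 121  97  69  69  71  71  72  73  71  72]
[118 119 120 120 121 114  97 115 121 119 120 122 120 121 119]
[17 17 13 15 15 13 13  4  0  2  6  2  2  4  4]
[123 121 121 121 122 109  62  96 116 112 116 119 119 118] [10 12 10  8 12 11 39 57 50 51 44 23 23 26]
```

Request:
arm_command(motion=[{"twist":0.0505,"grip":1},{"twist":0.0505},{"twist":0.0505},{"twist":0.0505},{"twist":0.0505},{}])

```text
validation failed for argument at $.mo...
```

```bash
cat > go.py <<'E'
import sys; from h import *
def go(x,y,z,yaw):
    s=sensors.sense(); p=s['tcp_pos']; o=s['orientation']
    from scipy.spatial.transform import Rotation as Ro
    R=Ro.from_euler('xyz',o).as_matrix()
    w=np.array([x,y,z])-p; t=R.T@w
    dy=(np.degrees(o[2])-yaw+180)%360-180
    print('t',round(s['time_s'],2),'p',np.round(p*1000,1),'rpy',np.round(np.degrees(o),2),'F',np.round(s['wrist_force'],2),'grip',round(s['gripper_width'],3),'q6',s['qpos'][5].round(2))
    print('frac dx dy dz',np.round(t/.5,4),'mm',np.round(t*1000,1),'twist frac',round(dy/180,4),'deg',round(dy,2))
if __name__=='__main__': go(*map(float,sys.argv[1:5]))
E
python3 go.py .483 .2054 .1 109.7
python3 - <<'E'
from m import *
d=load('top0'); print(pt(d,236.5,188.3,.014),pt(d,233,182,.014), pt(d,(260/3+150),155+97/3,.014))
d=load('scene0'); print(pt(d,160+253/3.3,170+107/3.3,.014))
E
```

```text
t 0.1 p [242.4 520.9 237.9] rpy [-1.7991e+02 -2.0000e-02  1.5503e+02] F [ 0.71 -0.41  0.16] grip 0.999 q6 -0.21
frac dx dy dz [-0.7026 -0.3685  0.2762] mm [-351.3 -184.2  138.1] twist frac 0.2518 deg 45.33
[0.53677615 0.04898676 0.014     ] [0.55524156 0.05870892 0.014     ] [0.53955933 0.04845294 0.014     ]
[0.52932978 0.04248597 0.014     ]
```

Request:
arm_command(motion=[{"dx":0,"dy":0,"dz":0,"twist":0.0505,"grip":1},{"dx":0,"dy":0,"dz":0,"twist":0.0505,"grip":1},{"dx":0,"dy":0,"dz":0,"twist":0.0505,"grip":1},{"dx":0,"dy":0,"dz":0,"twist":0.0505,"grip":1},{"dx":0,"dy":0,"dz":0,"twist":0.0505,"grip":1}])

```text
time_s: 0.72
tcp_pos: [0.2414, 0.5195, 0.2351]
orientation: [-3.136, 0.004, 1.888]
wrist_force: [-0.1, -0.5, 0.3]
gripper_width: 0.999
```

```bash
python3 go.py .483 .2054 .1 109.7
```

```text
t 0.72 p [241.4 519.5 235.1] rpy [-179.67    0.23  108.15] F [-0.1  -0.47  0.32] grip 0.999 q6 0.61
frac dx dy dz [-0.7464  0.265   0.2718] mm [-373.2  132.5  135.9] twist frac -0.0086 deg -1.55
```

Request:
arm_command(motion=[{"dx":-0.075,"dy":0.0265,"dz":0.018,"twist":-0.001,"grip":1},{"dx":-0.075,"dy":0.0265,"dz":0.018,"twist":-0.001,"grip":1},{"dx":-0.075,"dy":0.0265,"dz":0.018,"twist":-0.001,"grip":1},{"dx":-0.075,"dy":0.0265,"dz":0.018,"twist":-0.001,"grip":1},{"dx":-0.075,"dy":0.0265,"dz":0.018,"twist":-0.001,"grip":1},{"dx":-0.075,"dy":0.0265,"dz":0.018,"twist":-0.001,"grip":1},{"dx":-0.075,"dy":0.0265,"dz":0.018,"twist":-0.001,"grip":1},{"dx":-0.075,"dy":0.0265,"dz":0.018,"twist":-0.001,"grip":1},{"dx":-0.075,"dy":0.0265,"dz":0.018,"twist":-0.001,"grip":1},{"dx":-0.035,"dy":0.013,"dz":0.018,"twist":0,"grip":1},{"dx":0,"dy":0,"dz":0,"twist":0,"grip":1}])

```text
time_s: 2.1
tcp_pos: [0.4784, 0.2144, 0.1392]
orientation: [-3.13, 0.003, 1.916]
wrist_force: [0.6, -0.2, -0.2]
gripper_width: 1.003
```

```bash
python3 go.py .483 .2054 .006 109.7; python3 -c "
from h import *
for n in('top','scene'): grab(n,n+'1')
a=cv2.imread('pics/top1.png');b=cv2.imread('pics/scene1.png')
cv2.imwrite('pics/j1.png',np.hstack([cv2.resize(a[140:260,130:280],(400,320)),cv2.resize(b[120:240,120:270],(400,320))]))"
```

```text
t 2.1 p [478.4 214.4 139.2] rpy [-1.7933e+02  1.7000e-01  1.0979e+02] F [ 0.58 -0.19 -0.22] grip 1.003 q6 -0.15
frac dx dy dz [-0.0192  0.0056  0.2663] mm [ -9.6   2.8 133.2] twist frac 0.0005 deg 0.09
```

View pics/j1.png

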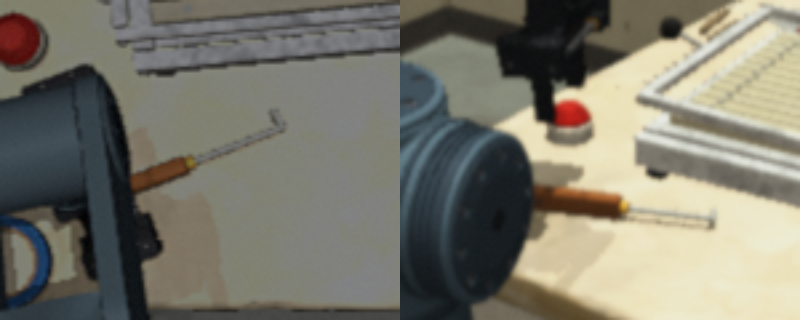

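Request:
arm_command(motion=[{"dx":-0.02,"dy":0.006,"dz":0.06,"twist":0,"grip":1},{"dx":-0.003,"dy":0,"dz":0.06,"twist":0,"grip":1},{"dx":0,"dy":0,"dz":0.06,"twist":0,"grip":1},{"dx":0,"dy":0,"dz":0.04,"twist":0,"grip":1},{"dx":0,"dy":0,"dz":0.02,"twist":0,"grip":1}])

```text
time_s: 2.82
tcp_pos: [0.4831, 0.2126, 0.0208]
orientation: [-3.138, 0.003, 1.927]
wrist_force: [-0.4, 0.3, -0.0]
gripper_width: 0.999
```

```bash
python3 go.py .482 .204 .007 109.7
```

```text
t 2.83 p [483.1 212.6  20.8] rpy [-1.7981e+02  1.5000e-01  1.1043e+02] F [-0.39  0.31 -0.04] grip 0.999 q6 -0.16
frac dx dy dz [-0.0152 -0.008   0.0276] mm [-7.6 -4.  13.8] twist frac 0.004 deg 0.73
```

Request:
arm_command(motion=[{"dx":-0.012,"dy":-0.006,"dz":0.018,"twist":0.004,"grip":1},{"dx":-0.005,"dy":-0.004,"dz":0.008,"twist":0,"grip":1},{"dx":0,"dy":0,"dz":0,"twist":0,"grip":1}])

```text
time_s: 3.2
tcp_pos: [0.4812, 0.2036, 0.0081]
orientation: [-3.14, 0.003, 1.916]
wrist_force: [0.8, -0.1, 0.3]
gripper_width: 0.998
```

```bash
python3 go.py .482 .204 .007 109.7
```

```text
t 3.2 p [481.2 203.6   8.1] rpy [-1.7988e+02  1.5000e-01  1.0977e+02] F [ 0.8 -0.1  0.3] grip 0.998 q6 -0.17
frac dx dy dz [0.0002 0.0018 0.0022] mm [0.1 0.9 1.1] twist frac 0.0004 deg 0.07
```

Request:
arm_command(motion=[{"dx":0,"dy":0,"dz":0,"twist":0,"grip":-1},{"dx":0,"dy":0,"dz":0,"twist":0,"grip":-1},{"dx":0,"dy":0,"dz":0,"twist":0,"grip":-1},{"dx":0,"dy":0,"dz":0,"twist":0,"grip":-1},{"dx":0,"dy":0,"dz":0,"twist":0,"grip":-1},{"dx":0,"dy":0,"dz":0,"twist":0,"grip":-1}], squeeze=45)

```text
time_s: 3.95
tcp_pos: [0.4826, 0.2037, 0.0097]
orientation: [3.141, 0.003, 1.915]
wrist_force: [0.5, -0.1, -0.6]
gripper_width: 0.346
```

```bash
python3 go.py .482 .204 .027 88.6
```

```text
t 3.95 p [482.6 203.7   9.7] rpy [179.95   0.18 109.74] F [ 0.55 -0.09 -0.56] grip 0.346 q6 -0.17
frac dx dy dz [ 0.0008 -0.0009 -0.0346] mm [  0.4  -0.4 -17.3] twist frac 0.1175 deg 21.14
```

Request:
arm_command(motion=[{"dx":0,"dy":0,"dz":0.002,"twist":0,"grip":-1},{"dx":0,"dy":0,"dz":0.002,"twist":0,"grip":-1},{"dx":0,"dy":0,"dz":0,"twist":0,"grip":-1}], squeeze=45)

```text
time_s: 4.32
tcp_pos: [0.4827, 0.2038, 0.0088]
orientation: [3.141, 0.003, 1.916]
wrist_force: [0.6, -0.4, -2.2]
gripper_width: 0.226
```

```bash
python3 go.py .482 .204 .06 88.6
```

```text
t 4.33 p [482.7 203.8   8.8] rpy [179.97   0.18 109.77] F [ 0.57 -0.43 -2.19] grip 0.226 q6 -0.17
frac dx dy dz [ 0.0006 -0.0011 -0.1025] mm [  0.3  -0.5 -51.2] twist frac 0.1176 deg 21.17
```

Request:
arm_command(motion=[{"dx":0,"dy":0,"dz":-0.05,"twist":0,"grip":-1},{"dx":0,"dy":0,"dz":-0.05,"twist":0,"grip":-1},{"dx":0,"dy":0,"dz":-0.01,"twist":0.04,"grip":-1},{"dx":0,"dy":0,"dz":0,"twist":0.04,"grip":-1},{"dx":0,"dy":0,"dz":0,"twist":0.037,"grip":-1},{"dx":0,"dy":0,"dz":0,"twist":0,"grip":-1}])

```text
time_s: 5.08
tcp_pos: [0.4807, 0.2036, 0.0633]
orientation: [-3.139, 0.003, 1.538]
wrist_force: [0.7, -0.6, -1.5]
gripper_width: 0.225
```

```bash
python3 go.py .48 -.011 .06 88.6
```

```text
t 5.08 p [480.7 203.6  63.3] rpy [-179.88    0.2    88.12] F [ 0.66 -0.57 -1.47] grip 0.225 q6 0.21
frac dx dy dz [-0.4291  0.0127  0.008 ] mm [-214.5    6.3    4. ] twist frac -0.0027 deg -0.48
```

Request:
arm_command(motion=[{"dx":-0.06,"dy":0.002,"dz":0,"twist":0,"grip":-1},{"dx":-0.06,"dy":0.002,"dz":0,"twist":0,"grip":-1},{"dx":-0.06,"dy":0.002,"dz":0,"twist":0,"grip":-1},{"dx":-0.06,"dy":0.002,"dz":0,"twist":0,"grip":-1},{"dx":-0.06,"dy":0.002,"dz":0,"twist":0,"grip":-1},{"dx":-0.06,"dy":0.002,"dz":0,"twist":0,"grip":-1},{"dx":-0.06,"dy":0.002,"dz":0,"twist":0,"grip":-1},{"dx":-0.02,"dy":0,"dz":0,"twist":0,"grip":-1},{"dx":0,"dy":0,"dz":0,"twist":0,"grip":-1}])

```text
time_s: 6.2
tcp_pos: [0.4811, -0.0221, 0.0619]
orientation: [-3.136, 0.003, 1.563]
wrist_force: [0.0, 0.1, -1.6]
gripper_width: 0.222
```

```bash
python3 go.py .48 -.011 .06 88.6;python3 -c "
from h import *
for n in('top','scene'): grab(n,n+'2')
a=cv2.imread('pics/top2.png');b=cv2.imread('pics/scene2.png')
cv2.imwrite('pics/j2.png',np.hstack([cv2.resize(a[140:260,210:410],(400,240)),cv2.resize(b[160:280,210:410],(400,240))]))
cv2.imwrite('pics/j2a.png',cv2.resize(a[150:240,240:410],None,fx=4.5,fy=4.5,interpolation=2))
"
```

```text
t 6.2 p [481.1 -22.1  61.9] rpy [-1.7971e+02  1.4000e-01  8.9550e+01] F [ 0.03  0.13 -1.59] grip 0.222 q6 -0.28
frac dx dy dz [ 0.0222 -0.0024  0.0037] mm [11.1 -1.2  1.9] twist frac 0.0053 deg 0.95
```

View pics/j2.png

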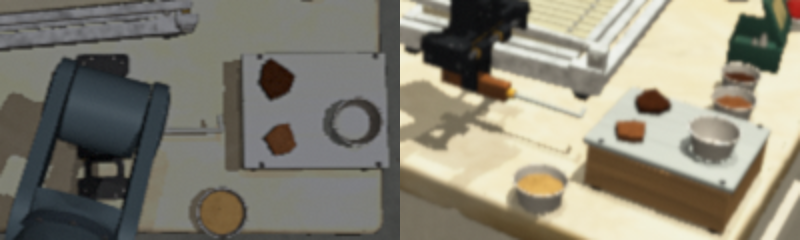

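View pics/j2a.png

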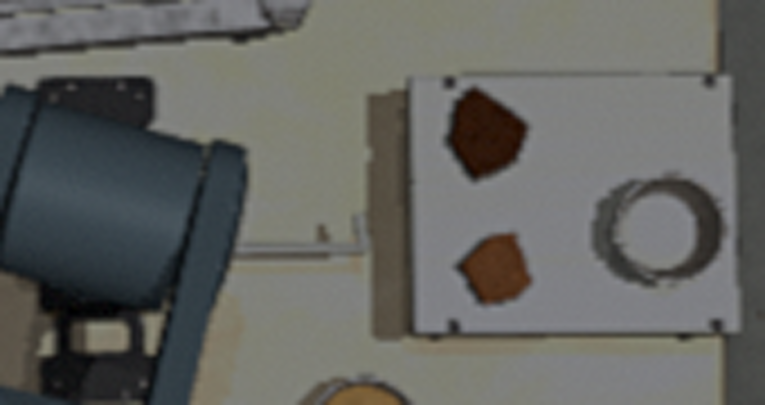

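```bash
python3 - <<'E'
from m import *
d=load('top2'); k=4.5; f=lambda u,v:((u+.5)/k-.5+240,(v+.5)/k-.5+150)
print('tip',pt(d,*f(364,247),.067)*1e3,'rod',pt(d,*f(250,249),.067)*1e3)
D=[pt(d,*f(*c),.074)[:2]*1e3 for c in((450,82),(710,80),(454,327),(717,325))]; print(np.round(D,1),np.mean(D,0))
print('ang',[np.degrees(np.arctan2(*(D[i]-D[j]))) for i,j in((1,0),(3,2))],[np.degrees(np.arctan2(*(D[i]-D[j]))) for i,j in((0,2),(1,3))])
P=cloud(d);q=P[(abs(P[...,2]-.067)<.012)&(P[...,1]<-.1)&(P[...,1]>-.2)&(P[...,0]>.44)&(P[...,0]<.52)]*1e3
print(len(q),np.round(q[np.argsort(q[:,1])][:40],0).tolist())
d=load('scene2')
print('scene tip',pt(d,301.3,216.3,.067)*1e3)
b=d['image']; cv2.imwrite('pics/j2b.png',cv2.resize(b[185:280,240:400],None,fx=5,fy=5,interpolation=2))
E
```

```text
tip [ 481.13327642 -184.00644444   67.        ] rod [ 481.53900754 -114.0272633    67.        ]
[[ 581.  -239.6]
 [ 578.6 -399.6]
 [ 430.7 -236.1]
 [ 428.2 -396.2]] [ 504.6048464  -317.86207183]
ang [np.float64(-179.111758165008), np.float64(-179.0933792605026)] [np.float64(91.33781117370617), np.float64(91.28632392640495)]
103 [[485.0, -186.0, 67.0], [480.0, -185.0, 67.0], [482.0, -185.0, 70.0], [499.0, -183.0, 67.0], [486.0, -183.0, 64.0], [483.0, -183.0, 65.0], [493.0, -183.0, 69.0], [496.0, -183.0, 71.0], [488.0, -182.0, 70.0], [479.0, -182.0, 72.0], [490.0, -182.0, 77.0], [499.0, -180.0, 70.0], [485.0, -180.0, 67.0], [488.0, -180.0, 68.0], [494.0, -180.0, 69.0], [496.0, -180.0, 70.0], [480.0, -180.0, 66.0], [491.0, -180.0, 69.0], [482.0, -180.0, 70.0], [497.0, -178.0, 67.0], [499.0, -178.0, 69.0], [493.0, -177.0, 72.0], [480.0, -177.0, 69.0], [482.0, -177.0, 71.0], [483.0, -174.0, 70.0], [480.0, -174.0, 71.0], [477.0, -174.0, 72.0], [477.0, -171.0, 68.0], [482.0, -171.0, 72.0], [480.0, -171.0, 73.0], [477.0, -169.0, 65.0], [480.0, -169.0, 68.0], [483.0, -169.0, 69.0], [483.0, -166.0, 68.0], [477.0, -166.0, 67.0], [480.0, -166.0, 71.0], [478.0, -163.0, 66.0], [480.0, -163.0, 71.0], [483.0, -163.0, 72.0], [478.0, -161.0, 66.0]]
scene tip [ 485.14949488 -190.61960775   67.        ]
```

View pics/j2b.png

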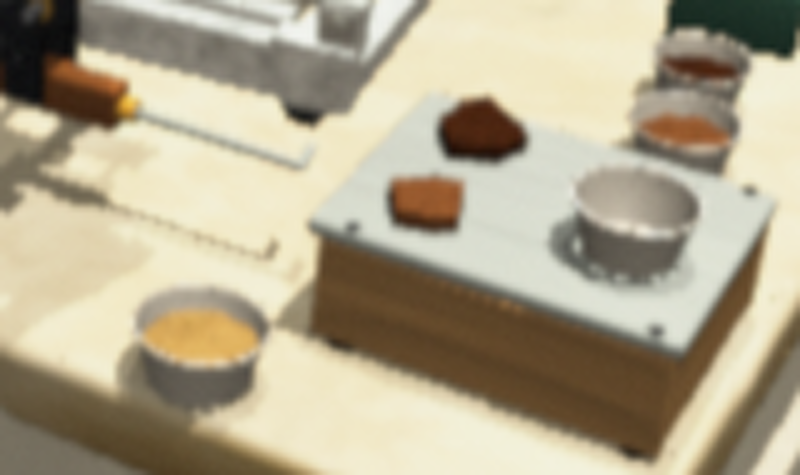

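```bash
python3 - <<'E'
from m import *
d=load('scene2'); f=lambda u,v:((u+.5)/5-.5+240,(v+.5)/5-.5+185)
g=lambda u,v,z:np.round(pt(d,*f(u,v),z)[:2]*1e3,1)
print('tip',g(302,162,.067),'rod',g(140,112,.067),'toe',g(311,147,.067))
for c in((350,228),(655,330),(750,190)): print(g(*c,.074))
print('corners',g(310,225,.074),g(678,357,.074),g(775,203,.074),g(432,93,.074))
E
python3 go.py .48 -.011 .06 88.6
```

```text
tip [ 480.  -189.2] rod [478.1 -90.6] toe [ 496.7 -186.7]
[ 425.3 -241.3]
[ 424.6 -400.9]
[ 574.1 -404.6]
corners [ 416.7 -222.9] [ 409.5 -416.9] [ 568.7 -419.3] [ 576.2 -223.8]
t 6.3 p [481.1 -21.3  61.9] rpy [-1.7971e+02  1.4000e-01  8.9600e+01] F [-0.43 -0.28  0.21] grip 0.222 q6 -0.28
frac dx dy dz [ 0.0206 -0.0023  0.0037] mm [10.3 -1.1  1.9] twist frac 0.0055 deg 1.0
```

Request:
arm_command(motion=[{"dx":0,"dy":-0.01,"dz":0.03,"twist":0.005,"grip":-1},{"dx":0,"dy":0,"dz":0.03,"twist":0,"grip":-1},{"dx":0,"dy":0,"dz":0,"twist":0,"grip":-1}])

```text
time_s: 6.68
tcp_pos: [0.4746, -0.019, 0.0291]
orientation: [-3.135, 0.002, 1.55]
wrist_force: [-0.6, 0.3, -1.1]
gripper_width: 0.22
```

```bash
python3 go.py .476 -.022 .031 88.7
```

```text
t 6.67 p [474.6 -19.   29.1] rpy [-1.7962e+02  1.0000e-01  8.8830e+01] F [-0.58  0.29 -1.13] grip 0.22 q6 -0.27
frac dx dy dz [-0.0059  0.003  -0.0038] mm [-2.9  1.5 -1.9] twist frac 0.0007 deg 0.13
```

Request:
arm_command(motion=[{"dx":-0.02,"dy":0.003,"dz":-0.003,"twist":0,"grip":-1},{"dx":-0.02,"dy":0,"dz":0,"twist":0,"grip":-1},{"dx":-0.02,"dy":0,"dz":0,"twist":0,"grip":-1},{"dx":-0.02,"dy":0,"dz":0,"twist":0,"grip":-1},{"dx":0,"dy":0,"dz":0,"twist":0,"grip":-1}])

```text
time_s: 7.3
tcp_pos: [0.4763, -0.0628, 0.0314]
orientation: [-3.136, 0.003, 1.55]
wrist_force: [-0.1, 0.8, -1.1]
gripper_width: 0.223
```

```bash
python3 go.py .4746 -.080 .031 88.7;python3 -c "
from h import *
for n in('top','scene'): grab(n,n+'3')
a=cv2.imread('pics/top3.png');b=cv2.imread('pics/scene3.png')
cv2.imwrite('pics/j3.png',np.hstack([cv2.resize(a[155:235,250:350],(400,320)),cv2.resize(b[190:270,230:330],(400,320))]))
"
```

```text
t 7.3 p [476.3 -62.8  31.4] rpy [-1.7971e+02  1.5000e-01  8.8810e+01] F [-0.07  0.82 -1.1 ] grip 0.223 q6 -0.35
frac dx dy dz [-0.0345 -0.0026  0.001 ] mm [-17.3  -1.3   0.5] twist frac 0.0006 deg 0.11
```

View pics/j3.png

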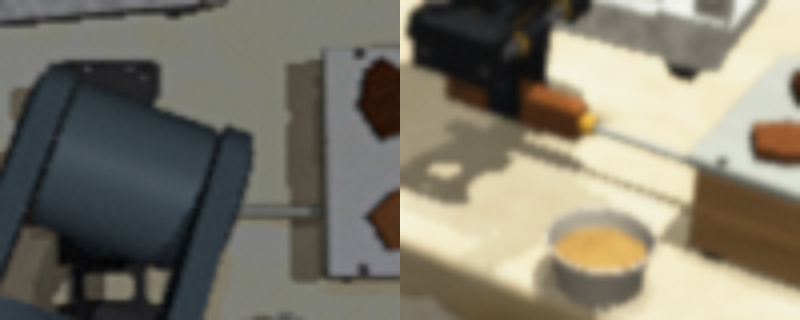

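```bash
python3 - <<'E'
from m import *
d=load('top3'); f=lambda u,v:((u+.5)/4-.5+250,(v+.5)/4-.5+155)
g=lambda u,v,z:np.round(pt(d,*f(u,v),z)[:2]*1e3,1)
print('rod',g(290,211,.036),g(250,210,.036),'edge far',g(330,47,.074),'near',g(335,275,.074), 'dots',g(358,54,.074),g(363,269,.074))
E
```

```text
rod [ 474.9 -192.4] [ 476.2 -164.2] edge far [ 585.6 -219. ] near [ 428.1 -216.5] dots [ 580.2 -238.2] [ 431.8 -235.8]
```

Request:
arm_command(motion=[{"dx":-0.015,"dy":0,"dz":0,"twist":0,"grip":-1},{"dx":-0.012,"dy":0,"dz":0,"twist":0,"grip":-1},{"dx":-0.006,"dy":0,"dz":0,"twist":0,"grip":-1},{"dx":-0.004,"dy":0,"dz":0,"twist":0,"grip":-1}])

```text
time_s: 7.9
tcp_pos: [0.4756, -0.0811, 0.0313]
orientation: [-3.136, 0.002, 1.552]
wrist_force: [-0.0, 0.7, -1.3]
gripper_width: 0.22
```

Request:
arm_command(motion=[{"dx":-0.004,"dy":0,"dz":0,"twist":0,"grip":-1},{"dx":-0.004,"dy":0,"dz":0,"twist":0,"grip":-1}])

```text
time_s: 8.15
tcp_pos: [0.4754, -0.0852, 0.0312]
orientation: [-3.136, 0.002, 1.552]
wrist_force: [-0.2, 0.4, -0.5]
gripper_width: 0.224
```

Request:
arm_command(motion=[{"dx":-0.004,"dy":0,"dz":0,"twist":0,"grip":-1},{"dx":-0.004,"dy":0,"dz":0,"twist":0,"grip":-1}])

```text
time_s: 8.4
tcp_pos: [0.4753, -0.0894, 0.0312]
orientation: [-3.136, 0.002, 1.552]
wrist_force: [0.4, 0.4, -1.5]
gripper_width: 0.225
```

Request:
arm_command(motion=[{"dx":-0.004,"dy":0,"dz":0,"twist":0,"grip":-1},{"dx":-0.004,"dy":0,"dz":0,"twist":0,"grip":-1}])

```text
time_s: 8.65
tcp_pos: [0.4753, -0.0937, 0.0313]
orientation: [-3.136, 0.002, 1.552]
wrist_force: [-1.5, -0.6, -1.8]
gripper_width: 0.226
```

Request:
arm_command(motion=[{"dx":-0.004,"dy":0,"dz":0,"twist":0,"grip":-1},{"dx":-0.004,"dy":0,"dz":0,"twist":0,"grip":-1}])

```text
time_s: 8.9
tcp_pos: [0.4751, -0.0979, 0.0312]
orientation: [-3.136, 0.002, 1.552]
wrist_force: [0.0, 0.5, -0.9]
gripper_width: 0.225
```

Request:
arm_command(motion=[{"dx":-0.004,"dy":0,"dz":0,"twist":0,"grip":-1},{"dx":-0.004,"dy":0,"dz":0,"twist":0,"grip":-1}])

```text
time_s: 9.15
tcp_pos: [0.4751, -0.1022, 0.0312]
orientation: [-3.136, 0.002, 1.552]
wrist_force: [0.1, -0.0, -1.6]
gripper_width: 0.222
```

Request:
arm_command(motion=[{"dx":-0.004,"dy":0,"dz":0,"twist":0,"grip":-1},{"dx":-0.004,"dy":0,"dz":0,"twist":0,"grip":-1}])

```text
time_s: 9.4
tcp_pos: [0.475, -0.1065, 0.0313]
orientation: [-3.136, 0.002, 1.552]
wrist_force: [0.5, 0.2, -1.2]
gripper_width: 0.221
```

Request:
arm_command(motion=[{"dx":-0.004,"dy":0,"dz":0,"twist":0,"grip":-1},{"dx":-0.004,"dy":0,"dz":0,"twist":0,"grip":-1}])

```text
time_s: 9.65
tcp_pos: [0.4749, -0.1108, 0.0313]
orientation: [-3.136, 0.002, 1.552]
wrist_force: [-0.1, 0.0, -1.0]
gripper_width: 0.221
```

Request:
arm_command(motion=[{"dx":-0.004,"dy":0,"dz":0,"twist":0,"grip":-1},{"dx":-0.004,"dy":0,"dz":0,"twist":0,"grip":-1}])

```text
time_s: 9.9
tcp_pos: [0.4749, -0.1151, 0.0313]
orientation: [-3.136, 0.002, 1.552]
wrist_force: [-0.2, 0.6, -1.1]
gripper_width: 0.225
```

Request:
arm_command(motion=[{"dx":-0.004,"dy":0,"dz":0,"twist":0,"grip":-1},{"dx":-0.004,"dy":0,"dz":0,"twist":0,"grip":-1}])

```text
time_s: 10.15
tcp_pos: [0.4748, -0.1193, 0.0313]
orientation: [-3.136, 0.002, 1.552]
wrist_force: [-1.2, 0.0, -1.6]
gripper_width: 0.221
```

Request:
arm_command(motion=[{"dx":-0.004,"dy":0,"dz":0,"twist":0,"grip":-1},{"dx":-0.004,"dy":0,"dz":0,"twist":0,"grip":-1}])

```text
time_s: 10.4
tcp_pos: [0.4747, -0.1237, 0.0313]
orientation: [-3.136, 0.002, 1.552]
wrist_force: [-0.8, -0.4, -1.4]
gripper_width: 0.224
```

Request:
arm_command(motion=[{"dx":-0.004,"dy":0,"dz":0,"twist":0,"grip":-1},{"dx":-0.004,"dy":0,"dz":0,"twist":0,"grip":-1}])

```text
time_s: 10.65
tcp_pos: [0.4745, -0.1278, 0.0313]
orientation: [-3.135, 0.002, 1.552]
wrist_force: [0.4, 4.9, -0.0]
gripper_width: 0.223
```

Request:
arm_command(motion=[{"dx":-0.001,"dy":0,"dz":0,"twist":0,"grip":-1}])

```text
time_s: 10.78
tcp_pos: [0.4743, -0.1279, 0.0311]
orientation: [-3.135, 0.001, 1.552]
wrist_force: [0.1, 4.6, -0.9]
gripper_width: 0.225
```

Request:
arm_command(motion=[{"dx":0.01,"dy":0,"dz":0,"twist":0,"grip":-1},{"dx":0.01,"dy":0,"dz":0,"twist":0,"grip":-1},{"dx":0.006,"dy":0,"dz":0,"twist":0,"grip":-1},{"dx":0,"dy":0,"dz":0,"twist":0,"grip":-1}])

```text
time_s: 11.28
tcp_pos: [0.4748, -0.1142, 0.0312]
orientation: [-3.135, 0.002, 1.552]
wrist_force: [0.7, -0.6, -1.7]
gripper_width: 0.221
```

```bash
python3 go.py .4746 -.1129 .031 88.9
```

```text
t 11.28 p [ 474.8 -114.2   31.2] rpy [-1.7965e+02  1.0000e-01  8.8950e+01] F [ 0.75 -0.64 -1.7 ] grip 0.221 q6 -0.46
frac dx dy dz [ 0.0026 -0.0004  0.0005] mm [ 1.3 -0.2  0.2] twist frac 0.0003 deg 0.05
```

Request:
arm_command(motion=[{"dx":0.003,"dy":0.004,"dz":0,"twist":0,"grip":-1},{"dx":0,"dy":0.004,"dz":0,"twist":0,"grip":-1}])

```text
time_s: 11.52
tcp_pos: [0.479, -0.1127, 0.0313]
orientation: [-3.136, 0.002, 1.552]
wrist_force: [0.4, -0.7, -1.2]
gripper_width: 0.223
```

Request:
arm_command(motion=[{"dx":0,"dy":0.004,"dz":0,"twist":0,"grip":-1},{"dx":0,"dy":0.004,"dz":0,"twist":0,"grip":-1}])

```text
time_s: 11.78
tcp_pos: [0.4835, -0.113, 0.0313]
orientation: [-3.136, 0.002, 1.552]
wrist_force: [0.0, -0.2, -1.4]
gripper_width: 0.221
```

Request:
arm_command(motion=[{"dx":0,"dy":0.004,"dz":0,"twist":0,"grip":-1},{"dx":0,"dy":0.003,"dz":0,"twist":0,"grip":-1}])

```text
time_s: 12.02
tcp_pos: [0.4873, -0.1132, 0.0312]
orientation: [-3.136, 0.002, 1.552]
wrist_force: [-0.3, 0.4, -1.3]
gripper_width: 0.222
```

Request:
arm_command(motion=[{"dx":0,"dy":0.004,"dz":0,"twist":0,"grip":-1},{"dx":0,"dy":0.003,"dz":0,"twist":0,"grip":-1}])

```text
time_s: 12.28
tcp_pos: [0.491, -0.1133, 0.0312]
orientation: [-3.136, 0.002, 1.552]
wrist_force: [0.2, 0.5, -1.3]
gripper_width: 0.223
```

Request:
arm_command(motion=[{"dx":0,"dy":0.003,"dz":0,"twist":0,"grip":-1},{"dx":0,"dy":0.003,"dz":0,"twist":0,"grip":-1}])

```text
time_s: 12.52
tcp_pos: [0.4942, -0.1133, 0.0312]
orientation: [-3.136, 0.002, 1.552]
wrist_force: [-0.1, 0.7, -0.6]
gripper_width: 0.221
```

Request:
arm_command(motion=[{"dx":0,"dy":0.003,"dz":0,"twist":0,"grip":-1},{"dx":0,"dy":0.003,"dz":0,"twist":0,"grip":-1}])

```text
time_s: 12.78
tcp_pos: [0.4974, -0.1134, 0.0311]
orientation: [-3.136, 0.002, 1.552]
wrist_force: [0.0, -0.1, -0.9]
gripper_width: 0.218
```

Request:
arm_command(motion=[{"dx":0,"dy":0.002,"dz":0,"twist":0,"grip":-1},{"dx":0,"dy":0.002,"dz":0,"twist":0,"grip":-1}])

```text
time_s: 13.02
tcp_pos: [0.4996, -0.1134, 0.0311]
orientation: [-3.136, 0.002, 1.552]
wrist_force: [-0.0, -0.3, -1.0]
gripper_width: 0.22
```

Request:
arm_command(motion=[{"dx":0.004,"dy":0,"dz":0,"twist":0,"grip":-1},{"dx":0.004,"dy":0,"dz":0,"twist":0,"grip":-1}])

```text
time_s: 13.28
tcp_pos: [0.4997, -0.1092, 0.0311]
orientation: [-3.136, 0.002, 1.552]
wrist_force: [0.1, -0.6, -2.4]
gripper_width: 0.222
```

Request:
arm_command(motion=[{"dx":0.003,"dy":0,"dz":0,"twist":0,"grip":-1},{"dx":0.003,"dy":0,"dz":0,"twist":0,"grip":-1}])

```text
time_s: 13.52
tcp_pos: [0.5001, -0.1072, 0.0313]
orientation: [-3.137, 0.004, 1.552]
wrist_force: [-0.9, -7.8, -2.3]
gripper_width: 0.222
```

Request:
arm_command(motion=[{"dx":0.003,"dy":0,"dz":0,"twist":0,"grip":-1},{"dx":0.003,"dy":0,"dz":0,"twist":0,"grip":-1},{"dx":0.003,"dy":0,"dz":0,"twist":0,"grip":-1},{"dx":0.003,"dy":0,"dz":0,"twist":0,"grip":-1}])

```text
time_s: 14.02
tcp_pos: [0.5005, -0.1059, 0.0316]
orientation: [-3.138, 0.011, 1.551]
wrist_force: [-0.2, -6.6, -3.8]
gripper_width: 0.227
```

Request:
arm_command(motion=[{"dx":0.004,"dy":0,"dz":0,"twist":0,"grip":-1},{"dx":0.004,"dy":0,"dz":0,"twist":0,"grip":-1}])

```text
time_s: 14.28
tcp_pos: [0.5005, -0.1042, 0.0314]
orientation: [-3.138, 0.015, 1.55]
wrist_force: [-1.0, -7.2, -4.3]
gripper_width: 0.224
```

Request:
arm_command(motion=[{"dx":0.008,"dy":0,"dz":0.003,"twist":0,"grip":-1},{"dx":0.008,"dy":0,"dz":0.001,"twist":0,"grip":-1}])

```text
time_s: 14.52
tcp_pos: [0.501, -0.0988, 0.0294]
orientation: [-3.139, 0.018, 1.549]
wrist_force: [-1.2, -6.7, -2.5]
gripper_width: 0.223
```

Request:
arm_command(motion=[{"dx":0.012,"dy":-0.001,"dz":0.001,"twist":0,"grip":-1},{"dx":0.012,"dy":-0.001,"dz":0.001,"twist":0,"grip":-1}])

```text
time_s: 14.78
tcp_pos: [0.5009, -0.0895, 0.0286]
orientation: [-3.141, 0.023, 1.548]
wrist_force: [-0.4, -7.0, -1.9]
gripper_width: 0.223
```

Request:
arm_command(motion=[{"dx":0.014,"dy":-0.001,"dz":0.001,"twist":0,"grip":-1},{"dx":0.016,"dy":-0.001,"dz":0.001,"twist":0,"grip":-1},{"dx":0.016,"dy":-0.001,"dz":0.001,"twist":0,"grip":-1}])

```text
time_s: 15.15
tcp_pos: [0.5014, -0.0704, 0.0274]
orientation: [3.139, 0.03, 1.547]
wrist_force: [0.5, -6.9, -2.8]
gripper_width: 0.226
```

```bash
python3 go.py .503 .019 .031 88.7;python3 -c "
from h import *
for n in('top','scene'): grab(n,n+'4')
a=cv2.imread('pics/top4.png');b=cv2.imread('pics/scene4.png')
cv2.imwrite('pics/j4.png',np.hstack([cv2.resize(a[155:235,250:350],(400,320)),cv2.resize(b[190:270,230:330],(400,320))]))
"
```

```text
t 15.15 p [501.4 -70.4  27.4] rpy [179.86   1.7   88.63] F [ 0.53 -6.92 -2.8 ] grip 0.226 q6 -0.31
frac dx dy dz [ 0.1786 -0.0011 -0.0124] mm [89.3 -0.5 -6.2] twist frac -0.0004 deg -0.07
```

View pics/j4.png

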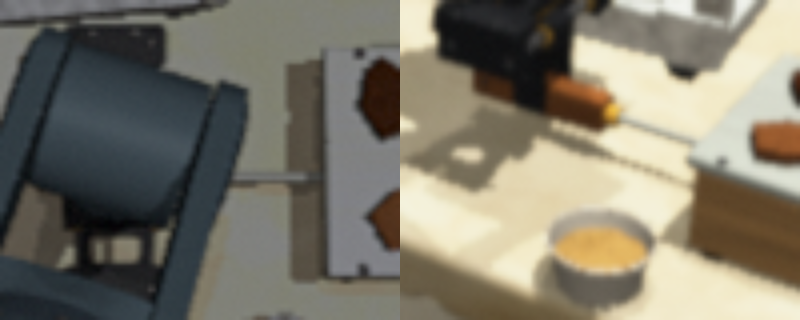

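Request:
arm_command(motion=[{"dx":0.018,"dy":0,"dz":0.001,"twist":0,"grip":-1},{"dx":0.02,"dy":0,"dz":0.001,"twist":0,"grip":-1},{"dx":0.02,"dy":0,"dz":0.001,"twist":0,"grip":-1}])

```text
time_s: 15.62
tcp_pos: [0.5028, -0.0445, 0.0257]
orientation: [3.138, 0.035, 1.546]
wrist_force: [-0.6, -7.1, -0.7]
gripper_width: 0.225
```

Request:
arm_command(motion=[{"dx":0.02,"dy":-0.001,"dz":0.001,"twist":0,"grip":-1},{"dx":0.02,"dy":-0.001,"dz":0,"twist":0,"grip":-1},{"dx":0.02,"dy":0,"dz":0,"twist":0,"grip":-1}])

```text
time_s: 16.0
tcp_pos: [0.5033, -0.0177, 0.0248]
orientation: [3.136, 0.041, 1.545]
wrist_force: [-1.5, -7.5, -1.8]
gripper_width: 0.221
```

Request:
arm_command(motion=[{"dx":0.02,"dy":0,"dz":0,"twist":0,"grip":-1},{"dx":0.02,"dy":0,"dz":0,"twist":0,"grip":-1},{"dx":0.016,"dy":0,"dz":0,"twist":0,"grip":-1}])

```text
time_s: 16.38
tcp_pos: [0.5039, 0.0075, 0.0239]
orientation: [3.137, 0.047, 1.544]
wrist_force: [-1.2, -7.6, -1.1]
gripper_width: 0.222
```

```bash
python3 go.py .503 .018 .031 88.7;python3 -c "
from h import *
for n in('top','scene'): grab(n,n+'5')
a=cv2.imread('pics/top5.png');b=cv2.imread('pics/scene5.png')
cv2.imwrite('pics/j5.png',np.hstack([cv2.resize(a[155:235,250:350],(400,320)),cv2.resize(b[190:270,230:330],(400,320))]))
"
```

```text
t 16.38 p [503.9   7.5  23.9] rpy [179.74   2.67  88.45] F [-1.2  -7.63 -1.07] grip 0.222 q6 -0.13
frac dx dy dz [ 0.0203 -0.0023 -0.0151] mm [10.2 -1.2 -7.6] twist frac -0.0014 deg -0.25
```

View pics/j5.png

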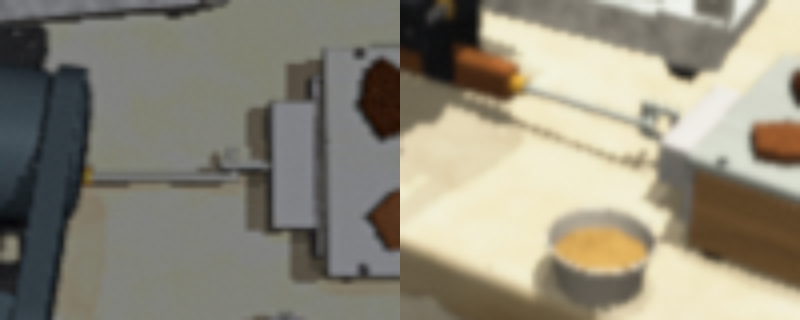

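Request:
arm_command(motion=[{"dx":0.014,"dy":0,"dz":0,"twist":0,"grip":-1},{"dx":0.012,"dy":0,"dz":0,"twist":0,"grip":-1}])

```text
time_s: 16.73
tcp_pos: [0.5041, 0.0191, 0.0234]
orientation: [3.138, 0.049, 1.543]
wrist_force: [-0.9, -8.2, 0.3]
gripper_width: 0.224
```

```bash
python3 go.py .503 .018 .031 88.7;python3 -c "
from h import *
for n in('top','scene'): grab(n,n+'6')
a=cv2.imread('pics/top6.png');b=cv2.imread('pics/scene6.png')
cv2.imwrite('pics/j6.png',np.hstack([cv2.resize(a[155:235,250:350],(400,320),interpolation=2),cv2.resize(b[190:270,230:330],(400,320),interpolation=2)]))
d=np.load('/tmp/top6.npz');d=dict(d);P=cloud(d)
for r in(185,205): print([(u,int(P[r,u,1]*1000),int(P[r,u,2]*1000)) for u in range(305,340)])
"
```

```text
t 16.73 p [504.1  19.1  23.4] rpy [179.77   2.8   88.43] F [-0.87 -8.18  0.33] grip 0.224 q6 -0.1
frac dx dy dz [-0.0029 -0.002  -0.0151] mm [-1.5 -1.  -7.5] twist frac -0.0015 deg -0.27
[(305, -150, -2), (306, -152, -2), (307, -155, -2), (308, -158, -3), (309, -160, 5), (310, -164, 1), (311, -167, 1), (312, -165, 38), (313, -166, 52), (314, -169, 51), (315, -172, 52), (316, -174, 55), (317, -178, 50), (318, -180, 57), (319, -183, 55), (320, -186, 55), (321, -188, 58), (322, -192, 49), (323, -194, 55), (324, -197, 56), (325, -199, 56), (326, -202, 54), (327, -206, 52), (328, -208, 58), (329, -211, 51), (330, -212, 62), (331, -214, 72), (332, -216, 72), (333, -218, 77), (334, -222, 73), (335, -224, 76), (336, -227, 74), (337, -230, 72), (338, -233, 69), (339, -236, 73)]
[(305, -147, 0), (306, -150, 0), (307, -153, 1), (308, -156, -1), (309, -159, 0), (310, -161, 4), (311, -165, 0), (312, -165, 22), (313, -165, 48), (314, -167, 52), (315, -170, 49), (316, -173, 54), (317, -175, 54), (318, -178, 53), (319, -181, 54), (320, -183, 58), (321, -186, 55), (322, -190, 48), (323, -192, 52), (324, -195, 51), (325, -198, 54), (326, -200, 53), (327, -203, 55), (328, -206, 53), (329, -209, 53), (330, -212, 54), (331, -212, 68), (332, -214, 76), (333, -217, 72), (334, -219, 75), (335, -221, 79), (336, -225, 71), (337, -228, 72), (338, -230, 75), (339, -233, 73)]
```

View pics/j6.png

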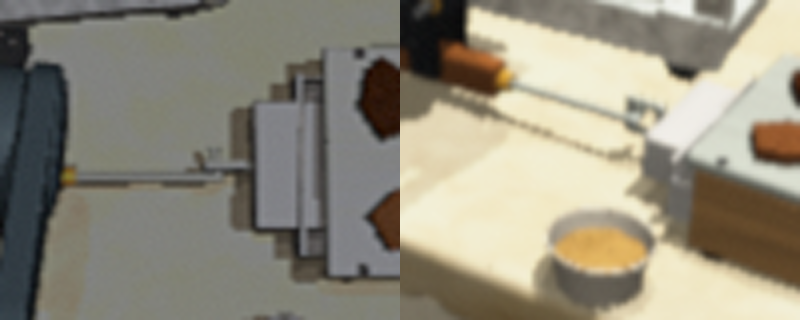

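Request:
arm_command(motion=[{"dx":-0.003,"dy":0,"dz":0,"twist":0,"grip":-1},{"dx":-0.004,"dy":0,"dz":0,"twist":0,"grip":-1}])

```text
time_s: 17.08
tcp_pos: [0.5037, 0.0163, 0.0235]
orientation: [3.138, 0.048, 1.544]
wrist_force: [0.3, 0.4, -2.1]
gripper_width: 0.221
```

Request:
arm_command(motion=[{"dx":-0.004,"dy":-0.004,"dz":0,"twist":0,"grip":-1},{"dx":0,"dy":-0.006,"dz":0,"twist":0,"grip":-1},{"dx":0,"dy":-0.008,"dz":0,"twist":0,"grip":-1}])

```text
time_s: 17.45
tcp_pos: [0.4943, 0.0145, 0.0236]
orientation: [3.138, 0.047, 1.543]
wrist_force: [-0.7, 0.3, -1.1]
gripper_width: 0.225
```

Request:
arm_command(motion=[{"dx":0,"dy":-0.009,"dz":0,"twist":0,"grip":-1},{"dx":0,"dy":-0.009,"dz":0,"twist":0,"grip":-1}])

```text
time_s: 17.7
tcp_pos: [0.4844, 0.0149, 0.0235]
orientation: [3.138, 0.047, 1.544]
wrist_force: [0.0, 0.2, -1.5]
gripper_width: 0.225
```

Request:
arm_command(motion=[{"dx":0,"dy":-0.01,"dz":0,"twist":0,"grip":-1},{"dx":0,"dy":-0.012,"dz":0,"twist":0,"grip":-1},{"dx":0,"dy":-0.012,"dz":0,"twist":0,"grip":-1}])

```text
time_s: 18.08
tcp_pos: [0.4662, 0.0155, 0.0235]
orientation: [3.138, 0.047, 1.544]
wrist_force: [-0.2, -0.3, -2.0]
gripper_width: 0.22
```

```bash
python3 go.py .465 .12 .031 88.7;python3 -c "
from h import *
for n in('top','scene'): grab(n,n+'7')
a=cv2.imread('pics/top7.png');b=cv2.imread('pics/scene7.png')
cv2.imwrite('pics/j7.png',np.hstack([cv2.resize(a[155:235,250:350],(400,320),interpolation=2),cv2.resize(b[190:270,230:330],(400,320),interpolation=2)]))
"
```

```text
t 18.07 p [466.2  15.5  23.5] rpy [179.8    2.7   88.45] F [-0.23 -0.32 -2.04] grip 0.22 q6 -0.12
frac dx dy dz [ 0.208  -0.0079 -0.0249] mm [104.   -4.  -12.4] twist frac -0.0014 deg -0.25
```

View pics/j7.png

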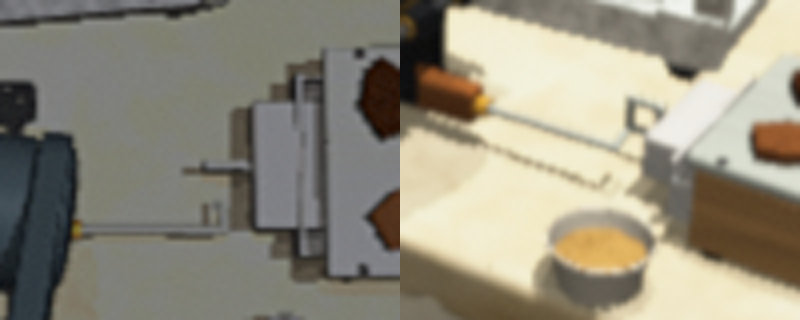

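Request:
arm_command(motion=[{"dx":0.03,"dy":0,"dz":0,"twist":0,"grip":-1},{"dx":0.04,"dy":0,"dz":0,"twist":0,"grip":-1},{"dx":0.04,"dy":0,"dz":0,"twist":0,"grip":-1},{"dx":0.04,"dy":0,"dz":0,"twist":0,"grip":-1},{"dx":0.03,"dy":0,"dz":0,"twist":0,"grip":-1},{"dx":0,"dy":0,"dz":0,"twist":0,"grip":-1}])

```text
time_s: 18.92
tcp_pos: [0.4692, 0.1117, 0.0192]
orientation: [3.137, 0.046, 1.543]
wrist_force: [-0.8, -0.1, -1.6]
gripper_width: 0.22
```

```bash
python3 go.py .465 .10 .0115 88.7
```

```text
t 18.93 p [469.2 111.7  19.2] rpy [179.74   2.65  88.43] F [-0.81 -0.08 -1.62] grip 0.22 q6 0.09
frac dx dy dz [-0.0229 -0.0077  0.0164] mm [-11.5  -3.9   8.2] twist frac -0.0015 deg -0.27
```

Request:
arm_command(motion=[{"dx":0,"dy":0,"dz":0.006,"twist":0,"grip":-1},{"dx":0,"dy":0,"dz":0.005,"twist":0,"grip":-1},{"dx":0,"dy":0,"dz":0.004,"twist":0,"grip":-1},{"dx":0,"dy":0,"dz":0.001,"twist":0,"grip":-1}])

```text
time_s: 19.42
tcp_pos: [0.4693, 0.1102, 0.0106]
orientation: [3.137, 0.046, 1.542]
wrist_force: [-0.7, 1.0, 1.6]
gripper_width: 0.221
```

Request:
arm_command(motion=[{"dx":0,"dy":0,"dz":0,"twist":0,"grip":-0.3},{"dx":0,"dy":0,"dz":0,"twist":0,"grip":0},{"dx":0,"dy":0,"dz":0,"twist":0,"grip":0.4},{"dx":0,"dy":0,"dz":0,"twist":0,"grip":0.4},{"dx":0,"dy":0,"dz":0,"twist":0,"grip":0.4},{"dx":0,"dy":0,"dz":0,"twist":0,"grip":0.4}])

```text
time_s: 20.18
tcp_pos: [0.47, 0.1097, 0.0111]
orientation: [3.136, 0.047, 1.541]
wrist_force: [-0.2, -0.2, -0.7]
gripper_width: 0.698
```

Request:
arm_command(motion=[{"dx":0,"dy":0,"dz":-0.02,"twist":0,"grip":0.4},{"dx":0,"dy":0,"dz":-0.05,"twist":0,"grip":0.4},{"dx":0,"dy":0,"dz":-0.08,"twist":0,"grip":0.4},{"dx":0,"dy":0,"dz":-0.08,"twist":0,"grip":0.4},{"dx":0.08,"dy":0,"dz":-0.08,"twist":0,"grip":0.4},{"dx":0.1,"dy":0,"dz":0,"twist":0,"grip":0.4},{"dx":0.1,"dy":0,"dz":0,"twist":0,"grip":0.4},{"dx":0.1,"dy":0,"dz":0,"twist":0,"grip":0.4},{"dx":0,"dy":0,"dz":0,"twist":0,"grip":0.4}])

```text
time_s: 21.3
tcp_pos: [0.4767, 0.3131, 0.1697]
orientation: [3.129, 0.043, 1.538]
wrist_force: [0.6, -0.6, -0.8]
gripper_width: 0.701
```

```bash
python3 go.py .465 .10 .0115 88.7; python3 -c "
from h import *
for n in('top','scene'): grab(n,n+'8')
a=cv2.imread('pics/top8.png');b=cv2.imread('pics/scene8.png')
cv2.imwrite('pics/j8.png',np.hstack([cv2.resize(a[150:260,180:410],(400,190),interpolation=2),cv2.resize(b[150:280,170:400],(400,226))[:190]]))
cv2.imwrite('pics/j8a.png',cv2.resize(a[150:240,210:410],None,fx=4,fy=4,interpolation=2))
cv2.imwrite('pics/j8b.png',cv2.resize(b[160:280,170:400],None,fx=3.4,fy=3.4,interpolation=2))
d=dict(np.load('/tmp/top8.npz'));P=cloud(d)
for r in(185,205): print([(u,int(P[r,u,1]*1000),int(P[r,u,2]*1000)) for u in range(311,336)])
hsv=cv2.cvtColor(a,cv2.COLOR_BGR2HSV); m=(hsv[...,0]<16)&(hsv[...,1]>130)&(P[...,1]>0.02)&(P[...,1]<.2)&(P[...,0]<.55)&(P[...,0]>.4)&(P[...,2]<.06)
q=P[m]; print(len(q),q.mean(0),np.percentile(q[:,2],[5,50,95])); print(np.polyfit(q[:,1],q[:,2],1))
"
```

```text
t 21.3 p [476.7 313.1 169.7] rpy [179.26   2.46  88.13] F [ 0.6  -0.6  -0.82] grip 0.701 q6 0.45
frac dx dy dz [-0.4128 -0.0138  0.3342] mm [-206.4   -6.9  167.1] twist frac -0.0031 deg -0.57
[(311, -166, 3), (312, -165, 40), (313, -167, 48), (314, -169, 51), (315, -172, 52), (316, -175, 52), (317, -177, 56), (318, -180, 54), (319, -184, 49), (320, -185, 57), (321, -189, 51), (322, -191, 55), (323, -195, 50), (324, -198, 49), (325, -201, 48), (326, -203, 51), (327, -205, 53), (328, -209, 50), (329, -212, 49), (330, -212, 67), (331, -214, 70), (332, -217, 72), (333, -219, 73), (334, -221, 78), (335, -225, 71)]
[(311, -165, -4), (312, -164, 31), (313, -165, 46), (314, -167, 55), (315, -170, 50), (316, -173, 51), (317, -176, 51), (318, -179, 49), (319, -181, 50), (320, -184, 49), (321, -186, 56), (322, -190, 49), (323, -192, 51), (324, -194, 59), (325, -197, 57), (326, -200, 54), (327, -204, 49), (328, -206, 54), (329, -209, 53), (330, -212, 51), (331, -212, 70), (332, -214, 71), (333, -216, 77), (334, -219, 77), (335, -223, 68)]
227 [0.47072408 0.11233118 0.02789896] [0.02351786 0.02765322 0.03364206]
[0.01554095 0.02615322]
```

View pics/j8a.png

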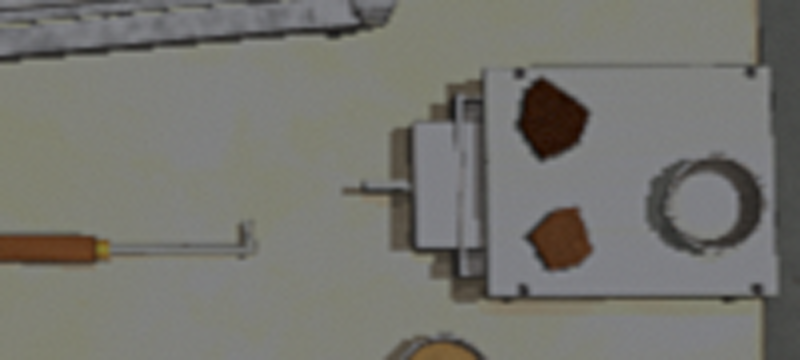

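View pics/j8b.png

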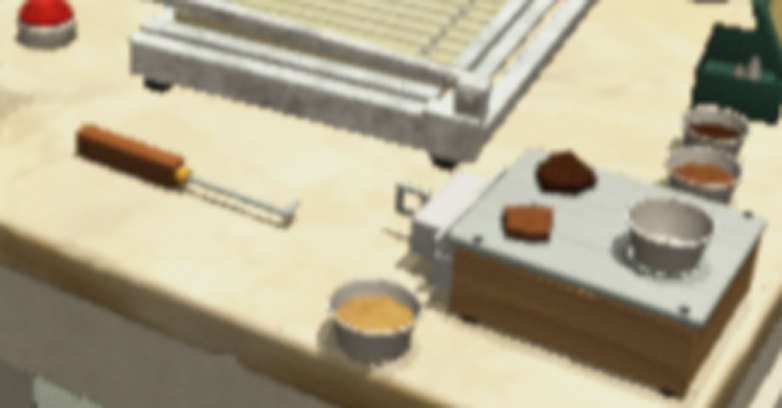

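```bash
python3 -c "
from h import *
print(job.sign_off())"
```

```text
the job is handed in; nothing more can be done
None
```

The tray is out, the hook is off the eye and lying flat on the table, and the job is handed in. It took about 21 s of the 58 s allowed, and no verdict was reported.

**What I did**
- I gripped the hook by its handle, lifted it and lined it up on the -y side of the ring.
- I felt for the draw head's face and met it at about 5 N.
- I backed off 15 mm, slid the toe through the eye and drew the tray out about 126 mm. The highest wrist force I read was about 8 N, at the ends of the moves.
- I then eased the hook off, retreated and laid it down.

**What the last checks showed**
- **Tray:** in the top view the front panel stands about 14–15 mm clear of the ledge. That means about 129 mm of travel, which matches the pull distance.
- **Hook:** it is clear of the stand and tray. The top of its handle reads 28 mm above the table, so its underside is down, and the slope is about 0.016 rad.
- **Cups:** the crumb cup and the cup on the stand look unmoved. I judged this by eye and did not measure it.
- **Timer:** I did not identify or measure it, and kept clear of everything else on the table.

**What disagreed**
- The two cameras differed by 4–8 mm on where the stand was. I steered by the position of the hook relative to the stand in the top view, and by feel.
- The gripper tilted about 0.05 rad while pulling. I lowered the tool to make up for it, and the hook settled flat once released.

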